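# Tip a tall measuring cylinder over the ledge of a draining rack

## Task

Set the blue-footed measuring cylinder to drain in the rack lane that has the blue clip. Stand it on the worktop in front of that lane, tip it until its tube leans by itself on the rack's front bar with the foot still on the worktop, and let go of it there; then take hold of it again in its lower half and lift the foot to finish the tip, leaving it lying mouth-down in that lane with its mouth up against the stop bar at the back. Leave the orange-footed cylinder standing and do not shift the other things on the worktop.

Things in the scene. Friction and masses are not known exactly. Their poses are not given: they have to be found in the camera images.
- cyl_blue: loose measuring cylinder: white round tube 46 mm outer diameter, 3 mm wall, open top, 250 mm tall overall, with blue foot, scale and band near the top; foot round, 68 mm wide, 5 mm thick at its edge. About 0.25 kg; centre of mass about 110 mm up, so it topples beyond about 17 degrees. Starts standing left or right of the rack. Origin: centre of the underside; z along the tube to the mouth
- cyl_blue_mouth (a point): centre of the blue-footed cylinder's mouth, 250 mm from the underside along its z
- cyl_orange: a second cylinder of the same size and shape with orange foot and band, loose, standing on the other side of the rack; leave it standing where it is. Origin: centre of the underside
- drain_rack: fixed steel wire rack, 242 mm wide, two lanes side by side, middles at y = +55 and -55 mm. Origin on the worktop straight below the middle of the front bar; x points away from the robot along the lanes, y left, z up. A tube lying on front and rear bar slopes 15 degrees down to the back. End posts 12 mm thick at y = +-115 mm; grey drip pan below; white header board 150 mm high at x = 204 mm
- front_bar (a point): middle of the axis of the front bar (the ledge), 12 mm thick, along the rack's y, at rack x = 0, z = 105 mm. At each lane two upright 8 mm pins stand on it, 33 mm either side of the lane middle (58 mm clear), up to z = 150 mm, spreading at the top. A cylinder standing with its foot's centre 125 mm in front of this bar, toppled straight along the lane, leans stably about 43 degrees from upright
- rear_bar (a point): middle of the axis of the rear bar, 12 mm thick, parallel to the front bar, at rack x = 130, z = 70 mm, with pins like the front bar's, 30 mm high. Behind it, at rack x = 182, z = 86 mm, runs the stop bar, 12 mm thick, halfway up the mouth of a tube lying in a lane; with the mouth against it, the front bar is under the tube about 75 mm from the cylinder's underside, along the tube
- clip_blue: blue plastic clip on the top edge of the rack's header board (z = 150 mm), fixed, in the middle of the lane to use (left or right, varies). Its origin is that lane's reference point: on the worktop below the front bar, at the lane middle; the clip itself is 204 mm further along x; axes parallel to the rack's
- clip_orange: orange plastic clip of the same kind, marks the other lane; origin likewise
- wash_bottle: white wash bottle with an orange nozzle, 52 mm wide, 168 mm tall, loose; origin at the centre of its underside
- reagent_bottle: clear bottle with a blue cap, 66 mm wide, 134 mm tall, does not move; origin at the centre of its underside
- petri_dish: round flat dish with red filling, 92 mm wide, 15 mm high, loose; origin at the centre of its underside
- timer: small white lab timer, 60 x 66 mm, 20 mm high, loose; origin at the centre of its underside
- tape_roll: roll of green tape lying flat, 52 mm wide, 12 mm high, loose; origin at the centre of its underside
- vial: white vial with a green cap, 29 mm wide, 61 mm tall, loose; origin at the centre of its underside
- pipette_carousel: pipette stand on the right of the rack, fixed, always in the same place: grey disc on a post with three pipettes, 276 mm tall, within 110 mm of its origin (centre of its base on the worktop) all round. Keep arm and gripper clear of it
- touch_panel: white touch display at the front of the worktop, fixed, always in the same place and turned about 33 degrees: 245 mm wide along its y, 120 mm deep along its x, 178 mm tall. Origin: centre of its base on the worktop

How it is judged:
By the outcome, as a careful person would: the job done as asked, in the order asked, and still so for the second after the job is handed in, with the robot touching nothing.
It also fails if it takes over 72 s, if anything falls off the work surface, if the arm or the gripper's body presses on something with over 40 N, if the wrist force passes 120 N, or if a joint passes its speed limit or range.

## Robot

A 7-joint arm with a two-finger parallel gripper is mounted at the origin on a cart in front of the work surface, level with it; the furniture and walls round the work are solid. World frame = base frame: x ahead of the robot, y to its left, z up, the work surface at z = 0. Lengths are in m, angles in rad, forces in N, time in s.
With the tool pointing down it reaches from about 0.4 to 0.85 m from the base axis. Payload 6.9 kg.
Tool frame: the origin (TCP) lies between the finger pads; the fingertips stand 14 mm ahead of it and the grasp point (between the pads) lies 5 mm behind it; z points along the fingers, y is the line along which they close (so a half turn about z gives the same grasp; the last joint's range is limited). The gripper opens to 85 mm and grips with 20 to 120 N. Pads are 22 mm wide; open, the fingers measure 114 mm over their backs; the gripper's body (76 mm by 85 mm) begins 54 mm behind the grasp point. The pads swing forward as they close: fully open they stand 13 mm farther back than shut.
Start: joints at [1.361, 0.507, -0.238, 1.5, 0.126, 1.149, -0.155], TCP at [0.194, -0.594, 0.219] pointing down, gripper open.
Joint ranges: [-3.08, 3.08], [-0.24, 2.05], [-1.43, 1.35], [0, 2.5], [-1.52, 4.66], [0.17, 1.96], [-2.89, 2.89]. Speed limits (rad/s): [2.39, 2.39, 3.14, 3.14, 3.14, 3.14, 3.14].

## Interface

Orientations are given as a rotation vector (axis times angle).
In Python, from rig import env gives the robot as it stands. Calls block until the motion is done:
- env.reach(position, orientation): joint-space move of the TCP to a pose.
- env.move_linear(position, orientation=None, rate=0.15): straight line of the TCP; orientation=None keeps the orientation; rate is the mean speed in m/s.
- env.goto_joints(angles): joint-space move.
- env.move_gripper(opening, strength=None): finger opening in m; strength is the grip in N (None keeps the last); returns when the fingers have stopped.
- env.dwell(seconds).
- env.solve_ik(position, orientation): joint angles nearest the present ones, or None.
- env.snapshot(name): name is "side" or "top"; returns (picture, depth): 384x512x3 uint8, blue, green, red; 384x512 float32, m along the optical axis (not along the pixel's ray), 0 where there is no reading.
- env.calibration(name): a dict with "K" (3x3 intrinsics, pixels), "R" (3x3) and "t" (3): a world point X has camera coordinates R X + t. Camera axes: x right, y down, z forward; pixel columns grow to the right and rows downward; lengths in m; the calibration is good to about 2 mm. A picture is of the moment at which its call begins. calibration takes no time and is no camera call.
A pose or a line that the arm cannot do raises env.PlanningError and nothing moves.
- env.close_job(): hands the job in; it is judged then, once.
Trained networks look in the newest picture that a camera, given by its name, has taken for a name from the list of things; names that differ only in an ending like _2 or _b are one class to them, and where a whole thing is asked for, a point or a joint stands for the part that bears it (a point fixed in the world has none). Each returns a list of dicts, best first, with "score" (0 to 1); they miss things now and then, are a little off and sometimes report something else, mostly with a low value. They report only what shows in the picture. A call takes as long as a camera call.
- env.silhouettes(thing, camera): "pixels" (384x512 bool, what is visible of it) and "uv" ([column, row] in pixels, amid what is visible of it).
Readings, each from a call of its own:
- env.get_time(): time.
- env.get_q(): joint angles.
- env.get_qd(): joint speeds.
- env.get_tau(): joint torques, N m.
- env.get_position(): TCP position.
- env.get_ee_rot(): TCP orientation.
- env.get_contact_force(): force on the tool from outside, world axes, zero at the start.
- env.get_moment(): the same for the moment, N m.
- env.get_width(): finger opening in m.
- env.get_gripper_force(): force on a finger pad.
Only numpy, scipy, OpenCV 4.12 (cv2) and the standard library are available. Lean on these libraries where they do the work, as an engineer would, in place of code of your own. Each camera call takes 0.05 s, during which the arm holds its last target. There are 200 camera calls.

## Working session

There is one attempt and no reset: what is moved stays moved. The work goes in short steps, each a Python script; the robot and the scene stay as the last script left them, time stands still between calls to the robot, and variables do not carry over. Pictures are saved under pics/ and viewed, at most 11 in all, crops included, and the job is handed in when it is done.

```bash
ls; mkdir -p pics
cat > h.py <<'E'
import numpy as np, cv2
from rig import env
from scipy.spatial.transform import Rotation as Rn
def cloud(cam,d,mask):
    c=env.calibration(cam);K,R,t=map(np.array,(c["K"],c["R"],c["t"]))
    v,u=np.nonzero(mask&(d>0));z=d[v,u]
    P=np.stack([(u-K[0,2])/K[0,0]*z,(v-K[1,2])/K[1,1]*z,z],1)
    return (P-t.ravel())@R
E
python3 - <<'E'
from h import *
D={}
for c in("side","top"):
    p,d=env.snapshot(c);D[c]=d;cv2.imwrite(f"pics/{c}0.png",p)
    cal=env.calibration(c);print(c,"campos",(-np.array(cal["R"]).T@np.array(cal["t"]).ravel()).round(3))
    for n in["cyl_blue","cyl_orange","drain_rack","clip_blue","clip_orange","wash_bottle","reagent_bottle","petri_dish","timer","tape_roll","vial","pipette_carousel","touch_panel"]:
        for s in env.silhouettes(n,c)[:2]:
            P=cloud(c,d,s["pixels"])
            if len(P)<5: continue
            print(n,round(s["score"],2),np.array(s["uv"]).round(0),len(P),"med",np.median(P,0).round(3),"lo",np.percentile(P,2,axis=0).round(3),"hi",np.percentile(P,98,axis=0).round(3))
    np.save(f"d_{c}.npy",d)
print(env.get_time())
E
```

```text
pics
side campos [ 0.434 -1.091  1.214]
cyl_blue 0.96 [263. 219.] 1008 med [ 0.55  -0.05   0.136] lo [ 0.528 -0.06   0.002] hi [ 0.575 -0.012  0.246]
cyl_orange 0.88 [230. 128.] 722 med [0.475 0.446 0.134] lo [0.452 0.434 0.002] hi [0.498 0.484 0.247]
drain_rack 0.84 [300. 186.] 3177 med [0.703 0.205 0.02 ] lo [ 0.565  0.072 -0.004] hi [0.802 0.331 0.141]
drain_rack 0.6 [272. 294.] 581 med [ 0.542 -0.278  0.076] lo [ 0.519 -0.289 -0.001] hi [ 0.568 -0.252  0.14 ]
clip_blue 0.45 [314. 148.] 95 med [0.77  0.276 0.151] lo [0.763 0.256 0.017] hi [0.83  0.449 0.163]
clip_blue 0.3 [265. 222.] 1072 med [ 0.551 -0.05   0.129] lo [ 0.529 -0.061 -0.003] hi [0.596 0.142 0.246]
clip_orange 0.52 [327. 170.] 86 med [0.789 0.167 0.151] lo [0.782 0.146 0.117] hi [0.802 0.188 0.162]
wash_bottle 0.94 [269. 294.] 574 med [ 0.542 -0.278  0.08 ] lo [ 0.519 -0.289  0.004] hi [ 0.567 -0.254  0.148]
timer 0.64 [199. 167.] 180 med [0.338 0.377 0.013] lo [0.309 0.351 0.   ] hi [0.37  0.412 0.02 ]
tape_roll 0.68 [298. 245.] 135 med [ 0.656 -0.042  0.008] lo [ 0.635 -0.067 -0.003] hi [ 0.677 -0.022  0.014]
tape
[... 1342 characters left out ...]
.712 0.21  0.009] lo [ 0.575  0.088 -0.003] hi [0.806 0.332 0.148]
timer 0.7 [179. 251.] 243 med [0.345 0.39  0.017] lo [ 0.313  0.358 -0.003] hi [0.379 0.424 0.025]
timer 0.48 [288. 194.] 315 med [ 0.547 -0.027  0.142] lo [ 0.529 -0.056  0.002] hi [ 0.58  -0.005  0.25 ]
tape_roll 0.41 [287. 176.] 120 med [ 0.664 -0.038  0.01 ] lo [ 0.64  -0.059 -0.003] hi [ 0.688 -0.013  0.019]
vial 0.56 [149. 250.] 73 med [0.347 0.512 0.055] lo [ 0.334  0.502 -0.001] hi [0.364 0.541 0.063]
vial 0.51 [229. 161.] 3213 med [0.71  0.214 0.01 ] lo [ 0.575  0.085 -0.002] hi [0.806 0.333 0.149]
pipette_carousel 0.59 [356. 176.] 319 med [ 0.647 -0.309  0.094] lo [ 0.626 -0.345  0.002] hi [ 0.683 -0.287  0.138]
1.4
```

```bash
python3 -c "
import cv2,numpy as np
a=cv2.imread('pics/side0.png');b=cv2.imread('pics/top0.png')
cv2.imwrite('pics/both0.png',cv2.resize(np.vstack([a,b]),(400,600)) if 0 else np.hstack([cv2.resize(a,(400,300)),cv2.resize(b,(400,300))]))"
```

```text
(no output)
```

View pics/side0.png

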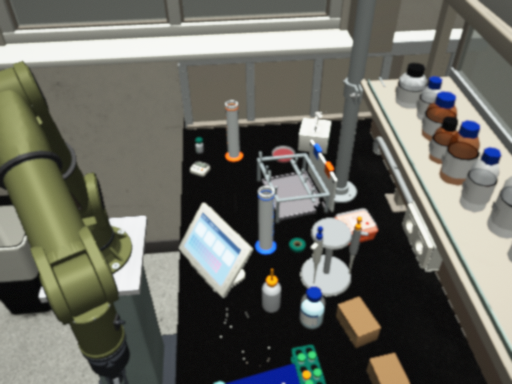

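View pics/top0.png

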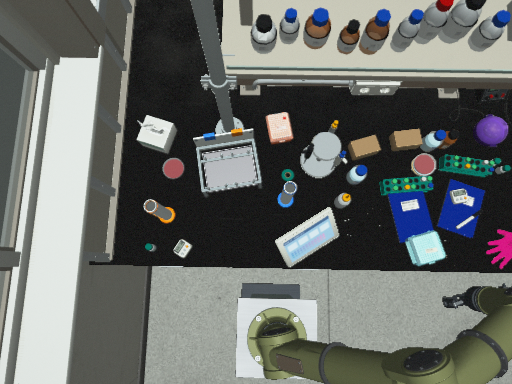

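Side view: the blue cylinder stands at (265,220), right of the rack, with the touch panel in front of it. The blue clip is at (316,148), and at (209,136) in the top view, so it marks the left lane. Next I fit the rack and cylinder poses precisely and check reach.

```bash
cat >> h.py <<'E'
from scipy.optimize import least_squares
def seg(P,a,b,r):
    a=np.array(a,float);b=np.array(b,float);w=b-a
    t=np.clip((P-a)@w/(w@w),0,1)
    return np.abs(np.linalg.norm(P-a-t[:,None]*w,axis=1)-r)
def fit_rack(P):
    P=P[(P[:,2]>.04)&(P[:,2]<.153)]
    def res(p):
        c,s=np.cos(p[2]),np.sin(p[2]);Q=P-[p[0],p[1],0]
        Q=np.stack([c*Q[:,0]+s*Q[:,1],-s*Q[:,0]+c*Q[:,1],Q[:,2]],1)
        d=[seg(Q,[x,-.115,z],[x,.115,z],.006) for x,z in((0,.105),(.13,.07),(.182,.086))]
        d+=[seg(Q,[x,y,0],[x,y,h],.006) for x,h in((0,.105),) for y in(-.115,.115)]
        d+=[seg(Q,[0,y,.105],[0,y+np.sign(y-l)*0.004,.15],.004) for l in(-.055,.055) for y in(l-.033,l+.033)]
        d+=[np.hypot(np.abs(Q[:,0]-.204),np.maximum(np.abs(Q[:,1])-.121,0))]
        return np.minimum(np.min(d,0),.012)
    r=least_squares(res,[.585,.187,.17],x_scale=[.01,.01,.05],loss="soft_l1",f_scale=.003,diff_step=1e-3)
    return r.x,np.median(res(r.x)),len(P)
def fit_cyl(P,x0):
    P=P[(P[:,2]>.04)&(P[:,2]<.22)]
    f=lambda p:np.hypot(P[:,0]-p[0],P[:,1]-p[1])-.023
    r=least_squares(f,x0,loss="soft_l1",f_scale=.002);return r.x,np.median(np.abs(r.fun)),len(P)
def sil(thing,cam):
    L=env.silhouettes(thing,cam);return L[0]["pixels"] if L else np.zeros((384,512),bool)
def orient(yaw,pitch):  # tool z forward along yaw, pitched down; y horizontal
    z=np.array([np.cos(yaw)*np.cos(pitch),np.sin(yaw)*np.cos(pitch),-np.sin(pitch)])
    y=np.array([-np.sin(yaw),np.cos(yaw),0])*SGN
    return Rn.from_matrix(np.stack([np.cross(y,z),y,z],1))
SGN=1
E
cat > m.py <<'E'
from h import *
import h
R=[];C=[]
for c in("side","top"):
    d=np.load(f"d_{c}.npy") ; env.snapshot(c)
    r=cloud(c,d,cv2.dilate(sil("drain_rack",c).astype(np.uint8),np.ones((5,5)))>0);R.append(r)
    k=cloud(c,d,sil("cyl_blue",c));C.append(k)
    print(c,"rack",fit_rack(r),"cyl",fit_cyl(k,[.55,-.035]))
    b=k[(k[:,2]>.24)];print("rim",b.mean(0))
x=fit_rack(np.vstack(R));print("both",x,fit_cyl(np.vstack(C),[.55,-.035]))
p=x[0]
img=cv2.imread("pics/side0.png");
for c in("side","top"):
    img=cv2.imread(f"pics/{c}0.png");cal=env.calibration(c)
    cs,sn=np.cos(p[2]),np.sin(p[2])
    M=np.array([[0,-.115,.105],[0,.115,.105],[.13,-.115,.07],[.13,.115,.07],[0,.055,.105],[.204,.055,.15],[0,-.055,.105],[.204,-.055,.15]])
    W=np.stack([p[0]+cs*M[:,0]-sn*M[:,1],p[1]+sn*M[:,0]+cs*M[:,1],M[:,2]],1)
    q=(W@np.array(cal["R"]).T+np.array(cal["t"]).ravel())@np.array(cal["K"]).T;q=q[:,:2]/q[:,2:]
    S=6;u0,v0=(q.mean(0)-[50,45]).astype(int)
    cr=cv2.resize(img[v0:v0+90,u0:u0+66*1],None,fx=S,fy=S,interpolation=cv2.INTER_CUBIC) if 0 else cv2.resize(img[v0:v0+90,u0:u0+100],None,fx=4,fy=4,interpolation=cv2.INTER_CUBIC)
    for i in range(0,8,2): cv2.line(cr,*[tuple(int(a) for a in ((q[j]-[u0,v0]+.5)*4)) for j in(i,i+1)],(0,0,255),1)
    globals()["cr_"+c]=cr
cv2.imwrite("pics/fit.png",np.hstack([cr_side,cr_top]))
for sg in(1,-1):
    h.SGN=sg
    for nm,pos,yaw,pit in[("g",(.55,-.035,.2),0,30),("g",(.55,-.035,.2),-.3,30),("place",(.446,.219,.2),p[2],30),("lean",(.585,.25,.165),p[2],73),("low",(.46,.22,.05),p[2],40),("fin",(.54,.235,.15),p[2],105),("fin",(.54,.235,.15),p[2],92)]:
        q=env.solve_ik(np.array(pos),h.orient(yaw,np.radians(pit)).as_rotvec());print(sg,nm,yaw,pit,None if q is None else np.round(q,2))
E
python3 m.py
```

```text
side rack (array([0.5805003 , 0.18548085, 0.18578846]), np.float64(0.0025755060736240842), 1711) cyl (array([ 0.55283659, -0.03197724]), np.float64(0.001137774091961967), 613)
rim [ 0.55194035 -0.03353353  0.24482471]
top rack (array([0.58819262, 0.18988122, 0.1806863 ]), np.float64(0.0023197195843699964), 1341) cyl (array([ 0.55876126, -0.02963978]), np.float64(0.0015170966917308487), 167)
rim [ 0.55884682 -0.02959077  0.24807163]
both (array([0.58443324, 0.18713394, 0.17714137]), np.float64(0.004147176317687427), 3052) (array([ 0.55406572, -0.03209314]), np.float64(0.0015847075293772203), 780)
1 g 0 30 None
1 g -0.3 30 None
1 place 0.17714137103601682 30 None
1 lean 0.17714137103601682 73 [ 0.23  0.69 -1.23  1.84  1.02  1.02  0.35]
1 low 0.17714137103601682 40 None
1 fin 0.17714137103601682 105 [ 0.13  0.88 -1.14  1.44  0.61  1.51  0.72]
1 fin 0.17714137103601682 92 [ 0.24  0.86 -1.34  1.66  0.83  1.36  0.51]
-1 g 0 30 None
-1 g -0.3 30 None
-1 place 0.17714137103601682 30 None
-1 lean 0.17714137103601682 73 [-0.12  0.47 -0.55  1.85  0.58  0.69 -2.4 ]
-1 low 0.17714137103601682 40 None
-1 fin 0.17714137103601682 105 [-0.03  0.74 -0.72  1.44  0.35  1.37 -2.17]
-1 fin 0.17714137103601682 92 [ 0.01  0.62 -0.76  1.66  0.45  1.08 -2.27]
```

View pics/fit.png

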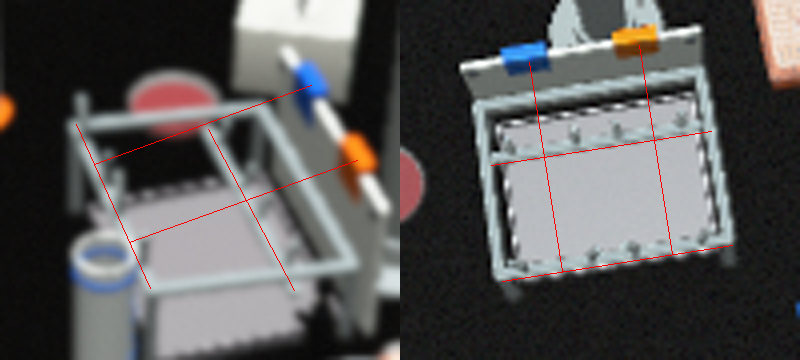

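The overlay fits: the bars and lanes line up in both crops, and the lane lines end just under the clips at (310,87) and (530,65). A pitch of 30° isn't reachable, so I scan which pitches are.

```bash
cat > s.py <<'E'
from h import *
import h
for sg in(1,-1):
    h.SGN=sg
    for nm,pos,yaws in[("g",(.556,-.031,.205),(-.6,-.3,0,.3)),("place",(.45,.22,.205),(.181,)),("place.15",(.45,.22,.15),(.181,)),("lean",(.585,.25,.165),(.181,)),("low",(.46,.22,.05),(.181,)),("low90",(.49,.225,.09),(.181,)),("fin",(.54,.235,.14),(.181,))]:
        for yaw in yaws:
            ok=[]
            for pit in range(30,140,5):
                q=env.solve_ik(np.array(pos),h.orient(yaw,np.radians(pit)).as_rotvec())
                if q is not None: ok.append(pit)
            print(sg,nm,yaw,ok)
E
python3 s.py
```

```text
1 g -0.6 [30, 35, 40, 45, 50, 55, 60, 65, 70, 75, 80, 85, 90, 95, 100, 105, 110, 115, 120, 125, 130, 135]
1 g -0.3 [45, 50, 55, 60, 65, 70, 75, 80, 85, 90, 95, 100, 105, 110, 115, 120, 125, 130]
1 g 0 [45, 50, 55, 60, 65, 70, 75, 80, 85, 90, 95, 100, 105, 110, 115, 120, 125, 130]
1 g 0.3 [40, 45, 50, 55, 60, 65, 70, 75, 80, 85, 90, 95, 100, 105, 110, 115, 120, 125, 130, 135]
1 place 0.181 [50, 55, 60, 65, 70, 75, 80, 85, 90, 95, 100, 105, 110, 115, 120, 125, 130, 135]
1 place.15 0.181 [55, 60, 65, 70, 75, 80, 85, 90, 95, 100, 105, 110, 115, 120, 125, 130, 135]
1 lean 0.181 [35, 40, 45, 50, 55, 60, 65, 70, 75, 80, 85, 90, 95, 100, 105, 110, 115, 120, 125]
1 low 0.181 [60, 65, 70, 75, 80, 85, 90, 95, 100, 105, 110, 115, 120, 125, 130, 135]
1 low90 0.181 [55, 60, 65, 70, 75, 80, 85, 90, 95, 100, 105, 110, 115, 120, 125, 130, 135]
1 fin 0.181 [45, 50, 55, 60, 65, 70, 75, 80, 85, 90, 95, 100, 105, 110, 115, 120, 125, 130, 135]
-1 g -0.6 [30, 35, 40, 45, 50, 55, 60, 65, 70, 75, 80, 85, 90, 95, 100, 105, 110, 115, 120, 125, 130, 135]
-1 g -0.3 [45, 50, 55, 60, 65, 70, 75, 80, 85, 90, 95, 100, 105, 110, 115, 120, 125, 130]
-1 g 0 [45, 50, 55, 60, 65, 70, 75, 80, 85, 90, 95, 100, 105, 110, 115, 120, 125, 130]
-1 g 0.3 [40, 45, 50, 55, 60, 65, 70, 75, 80, 85, 90, 95, 100, 105, 110, 115, 120, 125, 130, 135]
-1 place 0.181 [50, 55, 60, 65, 70, 75, 80, 85, 90, 95, 100, 105, 110, 115, 120, 125, 130, 135]
-1 place.15 0.181 [55, 60, 65, 70, 75, 80, 85, 90, 95, 100, 105, 110, 115, 120, 125, 130, 135]
-1 lean 0.181 [35, 40, 45, 50, 55, 60, 65, 70, 75, 80, 85, 90, 95, 100, 105, 110, 115, 120, 125]
-1 low 0.181 [60, 65, 70, 75, 80, 85, 90, 95, 100, 105, 110, 115, 120, 125, 130, 135]
-1 low90 0.181 [55, 60, 65, 70, 75, 80, 85, 90, 95, 100, 105, 110, 115, 120, 125, 130, 135]
-1 fin 0.181 [45, 50, 55, 60, 65, 70, 75, 80, 85, 90, 95, 100, 105, 110, 115, 120, 125, 130, 135]
```

```bash
cat > g.py <<'E'
from h import *
import h
RK=np.array([.5844,.1875]);YAW=.181
ex=np.array([np.cos(YAW),np.sin(YAW)]);ey=np.array([-ex[1],ex[0]])
LANE=.055
def W(x,z,y=None):  # lane coords -> world
    a=RK+ex*x+ey*(LANE if y is None else y);return np.array([a[0],a[1],z])
def tool(axis_pt,pitch):
    o=h.orient(YAW,np.radians(pitch));return np.array(axis_pt)+.005*o.as_matrix()[:,2],o.as_rotvec()
def tcp_for_tube(foot,theta,s,off):
    """foot: lane (x,z) of underside centre, theta tilt deg; tool pitch = theta+off"""
    t=np.radians(theta);return tool(W(foot[0]+s*np.sin(t),foot[1]+s*np.cos(t)),theta+off)
def foot_edge(xf,theta):   # tipping over front foot edge, foot centre started at xf
    t=np.radians(theta);return (xf+.034-.034*np.cos(t),.034*np.sin(t))
def foot_bar(theta,sb,gap=0): # resting on front bar at distance sb
    t=np.radians(theta);r=.029+gap
    return (-r*np.cos(t)-sb*np.sin(t), .105+r*np.sin(t)-sb*np.cos(t))
CYL=np.array([.556,-.031])
E
cat > k.py <<'E'
from g import *
for sg in(1,-1):
    h.SGN=sg
    L=[("pre",tool([.5,-.04,.33],60)),("g",tool([*CYL,.207],60)),("place",tcp_for_tube((-.125,0),0,.207,60)),("lean",tcp_for_tube(foot_edge(-.125,43),43,.207,60)),
     ("low",tcp_for_tube(foot_edge(-.125,43),43,.045,22)),("mid",tcp_for_tube(foot_bar(90,.139),90,.045,22)),("fin",tcp_for_tube(foot_bar(105,.075),105,.045,22))]
    for n,(p,o) in L:
        q=env.solve_ik(p,o);print(sg,n,p.round(3),None if q is None else np.round(q,2))
E
python3 k.py
```

```text
1 pre [ 0.502 -0.04   0.326] [ 0.58 -0.02 -0.42  2.06 -0.31  0.62  2.12]
1 g [ 0.558 -0.031  0.203] [ 0.76  0.28 -0.83  2.18  0.45  0.27  1.35]
1 place [0.454 0.22  0.203] [ 0.3   0.29 -1.22  2.29  1.17  0.64 -0.04]
1 lean [0.598 0.246 0.17 ] [ 0.08  0.92 -1.13  1.26  0.65  1.6   0.79]
1 low [0.493 0.227 0.052] [ 0.16  0.79 -1.23  2.33  1.63  0.96 -0.42]
1 mid [0.48  0.224 0.129] [ 0.14  0.91 -1.15  1.53  0.54  1.51  0.69]
1 fin [0.55  0.237 0.137] [-0.    1.12 -1.08  1.03  0.51  1.93  0.83]
-1 pre [ 0.502 -0.04   0.326] [ 1.06 -0.02 -0.88  2.06 -0.33  0.62 -1.  ]
-1 g [ 0.558 -0.031  0.203] [ 0.56  0.25 -0.57  2.19  0.08  0.23 -1.42]
-1 place [0.454 0.22  0.203] [-0.99  0.15  0.36  2.3   0.66  0.28 -2.63]
-1 lean [0.598 0.246 0.17 ] [-0.06  0.79 -0.72  1.26  0.38  1.47 -2.14]
-1 low [0.493 0.227 0.052] [-0.56  0.5  -0.04  2.34  2.02  0.21  2.3 ]
-1 mid [0.48  0.224 0.129] [-0.03  0.75 -0.71  1.53  0.28  1.37 -2.17]
-1 fin [0.55  0.237 0.137] [-0.11  1.01 -0.69  1.03  0.27  1.84 -2.11]
```

```bash
cat > a1.py <<'E'
from g import *
P0=env.get_position();env.move_linear(P0+[0.03,0,.2],rate=.3)
p,o=tool([*CYL,.207],60)
z=Rn.from_rotvec(o).as_matrix()[:,2]
env.reach(p-.17*z+[0,0,.05],o);print("pre",env.get_position(),env.get_time(),env.get_q().round(2) if hasattr(env.get_q(),'round') else env.get_q())
env.move_linear(p,o,rate=.15)
print("at",env.get_position(),env.get_contact_force(),env.get_time())
pic,d=env.snapshot("side");cv2.imwrite("pics/a1.png",cv2.resize(pic[60:330,150:420],None,fx=2,fy=2))
E
python3 a1.py
```

```text
pre [ 0.47500495 -0.04644968  0.39984397] 4.6583 [ 0.53 -0.12 -0.29  1.94 -0.32  0.85  2.14]
at [ 0.55863291 -0.03066925  0.20335632] [0.01231753 0.49517511 0.49470592] 6.2417
```

View pics/a1.png

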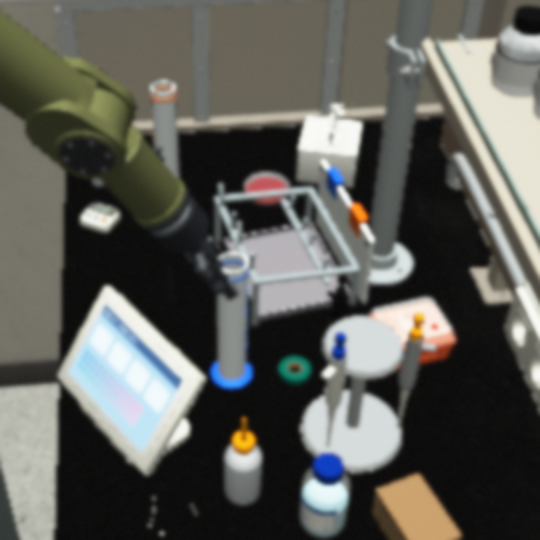

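The fingers straddle the tube top at (235,265). Closing and carrying it over.

```bash
cat > a2.py <<'E'
from g import *
env.move_gripper(.03,40);print("w",env.get_width(),env.get_contact_force())
p=env.get_position();env.move_linear(p+[0,0,.03],rate=.1);print(env.get_contact_force())
q,o=tcp_for_tube((-.125,0),0,.207,60)
env.move_linear(q+[0,0,.03],o,rate=.15)
print(env.get_position(),env.get_width(),env.get_time())
for c in("side","top"):
    pic,d=env.snapshot(c);m=sil("cyl_blue",c);P=cloud(c,d,m);P=P[P[:,2]<.2]
    lo=P[P[:,2]<.12];print(c,"axis low",fit_cyl(lo,q[:2])[0],"hi",fit_cyl(P[P[:,2]>.12],q[:2])[0],"want",W(-.125,0),"rack",fit_rack(cloud(c,d,cv2.dilate(sil("drain_rack",c).astype(np.uint8),np.ones((5,5)))>0))[0])
    cv2.imwrite(f"pics/a2{c}.png",cv2.resize(pic[60:260,150:350],None,fx=2,fy=2))
cv2.imwrite("pics/a2.png",np.hstack([cv2.imread("pics/a2side.png"),cv2.imread("pics/a2top.png")]))
E
python3 a2.py
```

```text
w 0.04426444959832759 [-1.14290286  0.48207279  6.03012316]
[-0.09479536  1.04249591 -2.83960983]
[0.45412407 0.2189544  0.23258027] 0.044048466347969654 9.1833
side axis low [0.44786997 0.21709133] hi [0.44792548 0.21727394] want [0.45154125 0.21909986 0.        ] rack [0.5808171  0.18457261 0.18604573]
top axis low [0.45263264 0.21744474] hi [0.45314505 0.21688304] want [0.45154125 0.21909986 0.        ] rack [0.58825008 0.18957738 0.18268291]
```

View pics/a2.png

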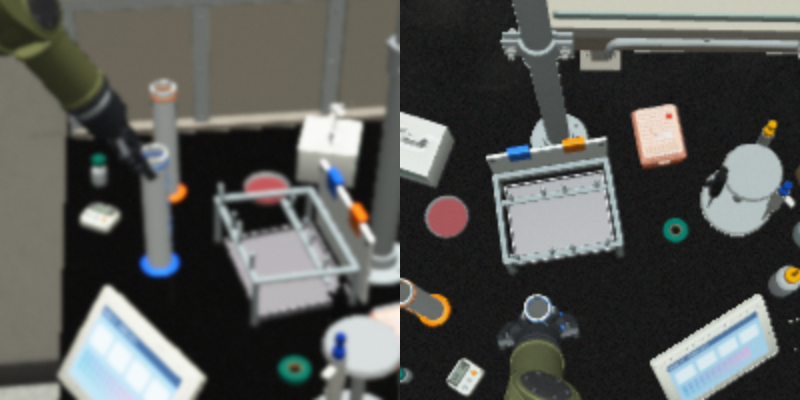

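Side crop: the cylinder hangs upright in the gripper at (158,210), clear of the rack. The cameras' bias against the known TCP shifts the rack estimate by about 1.5 mm, so I correct it, then set the cylinder down and tip it.

```bash
sed -i 's/^RK=.*/RK=np.array([.5857,.1891]);YAW=.183/' g.py
cat > a3.py <<'E'
from g import *
q,o=tcp_for_tube((-.125,0),0,.207,60)
env.move_linear(q+[0,0,.012],o,rate=.1);f0=np.array(env.get_contact_force())
for dz in np.arange(.009,-.004,-.0015):
    env.move_linear(q+[0,0,dz],o,rate=.03);f=np.array(env.get_contact_force())
    if f[2]-f0[2]>2: break
print("down",dz,f-f0,env.get_time())
for th in(7,14,21,28,35,40,42.5):
    p,o=tcp_for_tube(foot_edge(-.125,th),th,.207+dz,60)
    env.move_linear(p,o,rate=.1);f=np.array(env.get_contact_force());print(th,(f-f0).round(1),end=" ")
    if th>=40 and np.linalg.norm(f-f0)>15: break
print(env.get_time(),env.get_width())
pic,d=env.snapshot("side");cv2.imwrite("pics/a3s.png",cv2.resize(pic[60:260,150:350],None,fx=2,fy=2))
pic,d=env.snapshot("top");cv2.imwrite("pics/a3t.png",cv2.resize(pic[100:240,160:300],(400,400)))
cv2.imwrite("pics/a3.png",np.hstack([cv2.imread("pics/a3s.png"),cv2.imread("pics/a3t.png")]))
E
python3 a3.py
```

```text
down 1.734723475976807e-18 [-1.74156494  0.75110556  7.62802242] 11.5667
7 [-1.5  0.2  8.6] 14 [-0.2  0.9 10.8] 21 [ 1.7  0.6 12.1] 28 [ 3.9  1.4 14.4] 35 [ 5.3  2.1 14.5] 40 [ 7.4  2.4 14.7] 14.0917 0.0440963702395902
```

View pics/a3.png

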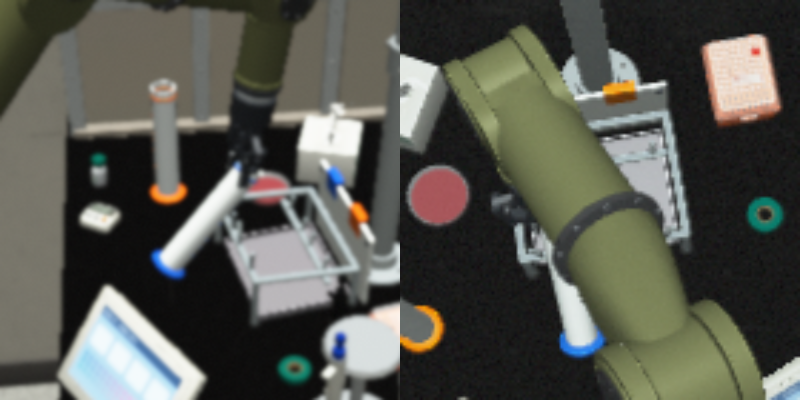

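The cylinder is tilted about 40°, with its foot on the worktop at (168,262) and its tube heading into the left lane. Finishing the lean and releasing.

```bash
cat > a4.py <<'E'
from g import *
p,o=tcp_for_tube(foot_edge(-.125,42.5),42.5,.207,60)
env.move_linear(p+[0,0,.0015],o,rate=.05);print(env.get_contact_force())
env.move_gripper(.07);print(env.get_width(),env.get_contact_force())
z=Rn.from_rotvec(o).as_matrix()[:,2]
env.move_linear(p-.10*z,o,rate=.2)
# retreat up and toward robot, pitch for the low grasp
p2,o2=tool(W(-.17,.30),65)
env.move_linear(p2,o2,rate=.3)
print(env.get_time(),env.get_q())
A=[]
for c in("side","top"):
    pic,d=env.snapshot(c);m=sil("cyl_blue",c);P=cloud(c,d,m);P=P[P[:,2]>.03]
    L=np.stack([(P[:,:2]-RK)@ex,(P[:,:2]-RK)@ey-LANE,P[:,2]],1)
    # cylinder axis fit in lane frame: axis point at z=.105 (x0,y0) & tilt, heading
    def f(v):
        u=np.array([np.sin(v[2]),v[3],np.cos(v[2])]);u/=np.linalg.norm(u)
        return np.linalg.norm(np.cross(L-[v[0],v[1],.1],u),axis=1)-.023
    r=least_squares(f,[-.045,0,.75,0],loss="soft_l1",f_scale=.002);v=r.x
    print(c,len(L),"x,y",v[:2].round(4),"tilt",np.degrees(v[2]).round(1),"yawslope",v[3].round(3),np.median(np.abs(r.fun)))
    A.append(cv2.resize(pic[60:260,150:350] if c=="side" else pic[100:240,160:300],(400,400)))
cv2.imwrite("pics/a4.png",np.hstack(A))
E
python3 a4.py
```

```text
[3.43132159 0.55274156 4.8543623 ]
0.06996449193437311 [ 0.09364361 -0.63809725  0.69023445]
16.8833 [-0.31734593 -0.02572403 -0.36881786  2.11521846  0.31194282  0.688176
  0.85975178]
side 893 x,y [-0.0438  0.0011] tilt 43.5 yawslope -0.001 0.0020275852181404
top 671 x,y [-0.0385  0.0017] tilt 43.0 yawslope -0.0 0.0016133775698629893
```

View pics/a4.png

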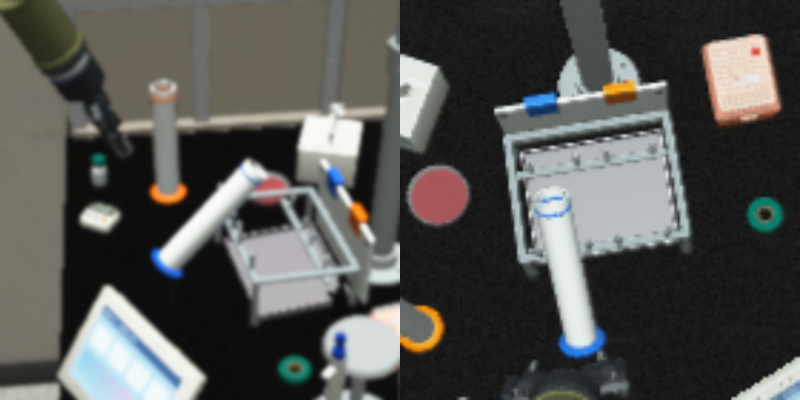

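The cylinder leans by itself at about 43°, centred within about 2 mm and aligned with the blue-clip lane (top crop: foot (582,342), mouth (553,195)). Now the low grasp and lift.

```bash
cat > a5.py <<'E'
from g import *
OFF=19;S=.045;DX=.002
def pose(th,sb,gap=.001):
    f=foot_bar(th,sb,gap);return tcp_for_tube((f[0]+DX,f[1]),th,S,OFF)
p,o=pose(43,.139,0)
z=Rn.from_rotvec(o).as_matrix()[:,2]
seqs=[(50,.139),(58,.139),(66,.138),(74,.137),(82,.134),(90,.128),(95,.118),(99,.105),(102,.095)]
print([env.solve_ik(*pose(*s)) is not None for s in seqs+[(105,.072)]],p)
env.reach(p-.10*z,o);env.move_linear(p,o,rate=.12);print(env.get_contact_force())
f0=np.array(env.get_contact_force())
env.move_gripper(.03,45);print("w",env.get_width(),env.get_contact_force(),env.get_time())
for s in seqs:
    env.move_linear(*pose(*s),rate=.08);f=np.array(env.get_contact_force());print(s,(f-f0).round(1))
    if np.linalg.norm(f-f0)>25: print("STOP");break
print(env.get_time(),env.get_width(),env.get_q())
A=[]
for c in("side","top"):
    pic,d=env.snapshot(c);A.append(cv2.resize(pic[60:260,150:350] if c=="side" else pic[100:240,160:300],(400,400)))
cv2.imwrite("pics/a5.png",np.hstack(A))
E
python3 a5.py
```

```text
[True, True, True, True, True, True, True, True, True, True] [0.49607336 0.22844672 0.05161597]
[-0.48111199  0.4995538   0.32461523]
w 0.038417259464234126 [-2.46216152 -0.17764221  5.07599521] 19.6917Traceback (most recent call last):
  File "a5.py", line 13, in <module>
    env.move_linear(*pose(*s),rate=.08);f=np.array(env.get_contact_force());print(s,(f-f0).round(1))
    ~~~~~~~~~~~~~~~^^^^^^^^^^^^^^^^^^^^
rig.PlanningError: the arm cannot follow that straight line within its joint ranges
```

```bash
cat > a6.py <<'E'
from g import *
print(env.get_q(),env.get_position())
A=[]
for c in("side","top"):
    pic,d=env.snapshot(c);m=sil("cyl_blue",c);P=cloud(c,d,m);P=P[P[:,2]>.06]
    L=np.stack([(P[:,:2]-RK)@ex,(P[:,:2]-RK)@ey-LANE,P[:,2]],1)
    def f(v):
        u=np.array([np.sin(v[2]),v[3],np.cos(v[2])]);u/=np.linalg.norm(u)
        return np.linalg.norm(np.cross(L-[v[0],v[1],.1],u),axis=1)-.023
    r=least_squares(f,[-.045,0,.75,0],loss="soft_l1",f_scale=.002);v=r.x
    print(c,len(L),"x,y",v[:2].round(4),"tilt",np.degrees(v[2]).round(1),"yawslope",v[3].round(3))
    A.append(cv2.resize(pic[110:210,190:290] if c=="side" else pic[140:240,180:280],(400,400),interpolation=cv2.INTER_CUBIC))
cv2.imwrite("pics/a6.png",np.hstack(A))
p=env.get_position();o=env.get_ee_rot();ov=Rn.from_rotvec(o) if np.size(o)==3 else Rn.from_matrix(o)
for off in(10,14,19,25,32):
  for s in[(43,.139),(50,.139),(66,.138),(82,.134),(99,.105),(105,.073)]:
    f=foot_bar(*s,.001);q=env.solve_ik(*tcp_for_tube((f[0]+.002,f[1]),s[0],.045,off));print(off,s,None if q is None else np.round(q,2))
E
python3 a6.py
```

```text
[-0.46466562  0.50976799 -0.20566917  2.37416692  2.11845189  0.35381144
 -0.94468513] [0.49590887 0.22885613 0.05218252]
side 702 x,y [-0.0426  0.    ] tilt 42.6 yawslope -0.003
top 555 x,y [-0.0376  0.0006] tilt 42.4 yawslope -0.0
10 (43, 0.139) None
10 (50, 0.139) [-0.46  0.49 -0.24  2.41  2.15  0.41 -0.99]
10 (66, 0.138) [ 0.23  0.7  -1.23  2.13  1.15  0.9   0.07]
10 (82, 0.134) [ 0.23  0.77 -1.23  1.83  0.77  1.16  0.48]
10 (99, 0.105) [ 0.14  0.95 -1.23  1.43  0.63  1.58  0.67]
10 (105, 0.073) [ 0.08  1.06 -1.23  1.22  0.65  1.76  0.73]
14 (43, 0.139) [-0.4   0.55 -0.34  2.45  2.25  0.56 -1.12]
14 (50, 0.139) [-0.55  0.47 -0.07  2.35  1.98  0.23 -0.79]
14 (66, 0.138) [ 0.23  0.72 -1.23  2.07  1.05  0.94  0.19]
14 (82, 0.134) [ 0.22  0.81 -1.23  1.77  0.73  1.24  0.53]
14 (99, 0.105) [ 0.12  0.99 -1.23  1.37  0.61  1.66  0.68]
14 (105, 0.073) [ 0.06  1.09 -1.23  1.14  0.63  1.84  0.74]
19 (43, 0.139) [-0.47  0.51 -0.2   2.37  2.12  0.35 -0.94]
19 (50, 0.139) [-0.5   0.47 -0.11  2.27  1.22  0.2  -0.01]
19 (66, 0.138) [ 0.23  0.75 -1.23  1.99  0.94  1.01  0.3 ]
19 (82, 0.134) [ 0.2   0.86 -1.23  1.69  0.68  1.33  0.57]
19 (99, 0.105) [ 0.1   1.04 -1.23  1.29  0.59  1.75  0.7 ]
19 (105, 0.073) [ 0.03  1.14 -1.23  1.05  0.61  1.94  0.76]
25 (43, 0.139) [-0.27  0.52 -0.44  2.28  1.52  0.37 -0.31]
25 (50, 0.139) [ 0.12  0.66 -1.03  2.16  1.21  0.75  0.03]
25 (66, 0.138) [ 0.22  0.8  -1.23  1.89  0.84  1.11  0.41]
25 (82, 0.134) [ 0.18  0.92 -1.23  1.6   0.64  1.44  0.61]
25 (99, 0.105) [ 0.07  1.1  -1.23  1.19  0.56  1.86  0.71]
25 (105, 0.073) [-0.09  1.08 -0.83  0.95  0.35  1.95  0.97]
32 (43, 0.139) [ 0.12  0.69 -1.03  2.16  1.25  0.76 -0.  ]
32 (50, 0.139) [ 0.22  0.8  -1.23  2.05  1.09  0.98  0.17]
32 (66, 0.138) [ 0.21  0.87 -1.23  1.78  0.76  1.24  0.5 ]
32 (82, 0.134) [ 0.15  0.99 -1.23  1.49  0.6   1.58  0.64]
32 (99, 0.105) [-0.01  1.1  -1.03  1.08  0.42  1.93  0.83]
32 (105, 0.073) None
```

View pics/a6.png

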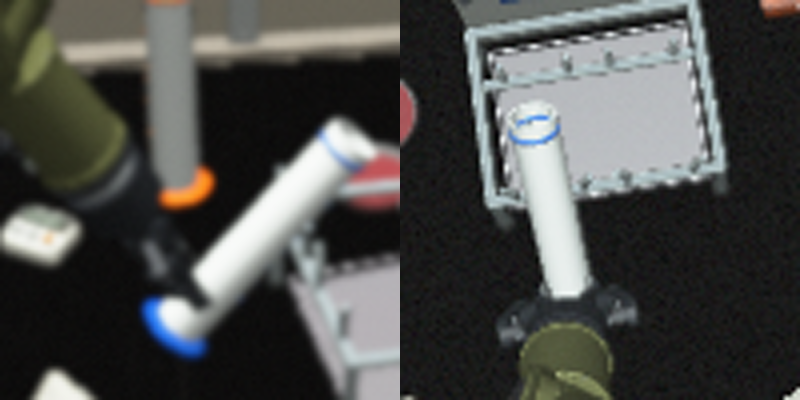

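The grasp caught the tube behind its axis (width 38 mm) and used an elbow branch that cannot follow the lift. The tube still leans untouched. I release, switch branch, and regrasp about 8 mm deeper.

```bash
cat > p.py <<'E'
from g import *
OFF=18;S=.047;DX=.003;EXTRA=.006
def pose(th,sb,gap=.001):
    f=foot_bar(th,sb,gap);p,o=tcp_for_tube((f[0]+DX,f[1]),th,S,OFF)
    return p+EXTRA*Rn.from_rotvec(o).as_matrix()[:,2],o
seqs=[(50,.139),(58,.139),(66,.138),(74,.137),(82,.134),(90,.128),(95,.118),(99,.105),(102,.095)]
E
cat > a7.py <<'E'
from p import *
env.move_gripper(.07);print(env.get_contact_force())
z=Rn.from_rotvec(np.array(env.get_ee_rot()).ravel()).as_matrix()[:,2] if np.size(env.get_ee_rot())==3 else np.array(env.get_ee_rot())[:,2]
env.move_linear(np.array(env.get_position())-.10*z,rate=.2)
q=env.solve_ik(*tool(W(-.18,.25),85));print("hi",np.round(q,2))
env.goto_joints(q);print(env.get_time())
p,o=pose(43,.139,0);z=Rn.from_rotvec(o).as_matrix()[:,2]
for off in(.10,.05,0): 
    q=env.solve_ik(p-off*z,o);print(off,None if q is None else np.round(q,2))
E
python3 a7.py
```

```text
[-0.44427002 -0.46624552  0.66476724]
hi [-0.02  0.2  -0.66  1.95  0.19  0.97  0.98]
22.5833
0.1 [-0.79  0.28  0.16  2.39  1.49  0.18 -0.34]
0.05 [-0.62  0.4  -0.03  2.39  2.04  0.25 -0.88]
0 [-0.46  0.53 -0.22  2.38  2.18  0.39 -1.01]
```

```bash
cat > a8.py <<'E'
from p import *
import p as M
for up in(.06,.1,.14):
    a,o=pose(66,.138);q=env.solve_ik(a+[0,0,up],o);print(up,None if q is None else np.round(q,2))
    if q is not None and q[2]<-1: break
if q is not None and q[2]<-1:
    env.goto_joints(q);print(env.get_time())
    for off in(14,16,18,20,22):
        M.OFF=off;p,o=pose(43,.139,0);z=Rn.from_rotvec(o).as_matrix()[:,2]
        for b in(.08,.04,0):
            q=env.solve_ik(p-b*z,o);print(off,b,None if q is None else np.round(q,2))
        q=env.solve_ik(*pose(105,.073));print(off,"fin",None if q is None else np.round(q,2))
E
python3 a8.py
```

```text
0.06 [-0.09  0.44 -0.59  1.93  0.41  0.78  0.84]
0.1 [-0.07  0.39 -0.61  1.88  0.35  0.87  0.9 ]
0.14 [-0.05  0.35 -0.63  1.82  0.3   0.97  0.95]
```

```bash
cat > a8.py <<'E'
from p import *
import p as M
env.goto_joints([.23,.4,-1.23,1.99,.94,1.01,.3]);print(env.get_time(),env.get_position())
for off in(14,16,18,20,22):
    M.OFF=off;p,o=pose(43,.139,0);z=Rn.from_rotvec(o).as_matrix()[:,2]
    for b in(.08,.04,0):
        q=env.solve_ik(p-b*z,o);print(off,b,None if q is None else np.round(q,2))
    q=env.solve_ik(*pose(105,.073));print(off,"fin",None if q is None else np.round(q,2))
E
python3 a8.py
```

```text
23.325 [0.50699621 0.22085836 0.24289271]
14 0.08 [-0.07  0.44 -0.86  2.46  1.78  0.66 -0.7 ]
14 0.04 [-0.13  0.53 -0.77  2.46  1.93  0.7  -0.82]
14 0 [-0.15  0.63 -0.72  2.44  2.04  0.75 -0.89]
14 fin [ 0.01  1.02 -1.    1.15  0.49  1.75  0.86]
16 0.08 [-0.01  0.44 -0.92  2.42  1.67  0.65 -0.57]
16 0.04 [-0.08  0.53 -0.83  2.42  1.83  0.68 -0.7 ]
16 0 [-0.11  0.63 -0.77  2.41  1.96  0.72 -0.78]
16 fin [-0.    1.04 -0.99  1.12  0.48  1.79  0.87]
18 0.08 [ 0.04  0.45 -0.97  2.38  1.57  0.65 -0.45]
18 0.04 [-0.03  0.54 -0.88  2.39  1.73  0.67 -0.58]
18 0 [-0.07  0.63 -0.81  2.38  1.86  0.7  -0.67]
18 fin [-0.01  1.05 -0.99  1.08  0.47  1.83  0.88]
20 0.08 [ 0.08  0.46 -1.01  2.35  1.46  0.66 -0.33]
20 0.04 [ 0.01  0.55 -0.92  2.35  1.63  0.67 -0.46]
20 0 [-0.03  0.64 -0.85  2.34  1.77  0.69 -0.57]
20 fin [-0.03  1.07 -0.98  1.04  0.46  1.87  0.89]
22 0.08 [ 0.12  0.48 -1.05  2.31  1.37  0.67 -0.22]
22 0.04 [ 0.05  0.56 -0.95  2.32  1.53  0.67 -0.35]
22 0 [-0.    0.64 -0.88  2.31  1.67  0.68 -0.46]
22 fin [-0.04  1.09 -0.96  1.01  0.44  1.91  0.9 ]
```

```bash
cat > a9.py <<'E'
from p import *
p,o=pose(43,.139,0);z=Rn.from_rotvec(o).as_matrix()[:,2]
env.goto_joints(env.solve_ik(p-.08*z,o));print(env.get_q().round(2) if hasattr(env.get_q(),"round") else env.get_q())
env.move_linear(p,o,rate=.1);f0=np.array(env.get_contact_force());print(f0)
env.move_gripper(.03,45);w=env.get_width();print("w",w,env.get_contact_force(),env.get_time())
if w>.041:
  for s in seqs:
    a=pose(*s)
    try: env.move_linear(*a,rate=.08)
    except env.PlanningError:
        q=env.solve_ik(*a);print("joint",np.round(q-np.array(env.get_q()),2));assert np.abs(q-np.array(env.get_q())).max()<.4;env.goto_joints(q)
    f=np.array(env.get_contact_force());print(s,(f-f0).round(1))
    if np.linalg.norm(f-f0)>25: print("STOP");break
print(env.get_time(),env.get_width(),env.get_q())
A=[]
for c in("side","top"):
    pic,d=env.snapshot(c);A.append(cv2.resize(pic[60:260,150:350] if c=="side" else pic[100:240,160:300],(400,400)))
cv2.imwrite("pics/a9.png",np.hstack(A))
E
python3 a9.py
```

```text
[ 0.04  0.45 -0.97  2.38  1.56  0.65 -0.45]
[-0.31082581  0.25713699 -1.01614761]
w 0.04184693854549007 [-3.97385164 -2.20274243  6.64090885] 25.4
(50, 0.139) [ 0.9 -1.1 -0.5]
(58, 0.139) [ 0.2 -1.2 -0.1]
(66, 0.138) [-0.6 -0.4  0.1]
(74, 0.137) [ 0.9 -0.2 -0.3]
(82, 0.134) [ 1.1 -0.7  0.7]
(90, 0.128) [0.9 0.3 0.3]
(95, 0.118) [ 1.7 -0.4  0.3]
(99, 0.105) [ 1.3 -0.2  0.5]
(102, 0.095) [2.2 0.2 0.3]
28.7 0.04202149791881381 [ 0.03464315  1.00471006 -1.03703301  1.22054631  0.48566687  1.7337533
  0.82186805]
```

View pics/a9.png

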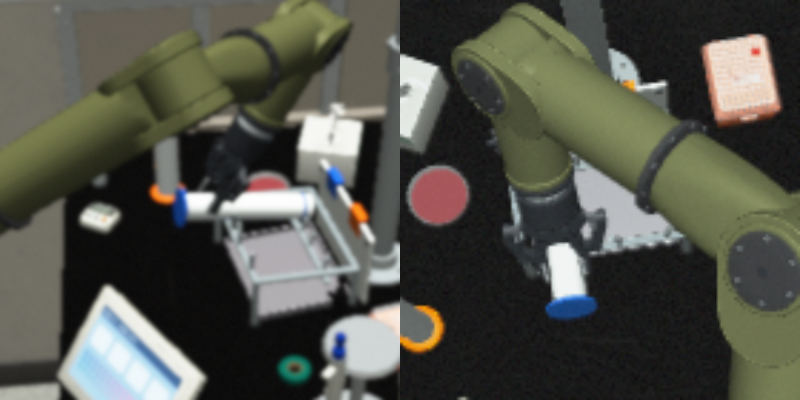

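The tube now lies in the left lane (side crop from foot (180,207) to mouth (312,208)), held at its lower end. Next I lower it onto the rear bar and slide it to the stop.

```bash
cat > b1.py <<'E'
from p import *
f0=np.array(env.get_contact_force());E2=np.array([*ex,0])
def go(s,gap=.001,rate=.05):
    a=pose(*s,gap)
    try: env.move_linear(*a,rate=rate)
    except env.PlanningError:
        q=env.solve_ik(*a);dq=np.abs(q-np.array(env.get_q())).max();print("joint",dq);assert dq<.4;env.goto_joints(q)
    return np.array(env.get_contact_force())-f0
for s in[(103.5,.09),(104.5,.086)]:
    f=go(s);print(s,f.round(1))
for sb in np.arange(.083,.060,-.0015):
    f=go((104.5,sb),rate=.03);print(round(sb,4),f.round(1),"along",(f@E2).round(1))
    if f@E2<-7: break
print(env.get_time(),env.get_width(),env.get_q())
A=[]
for c in("side","top"):
    pic,d=env.snapshot(c);m=sil("cyl_blue",c);P=cloud(c,d,m)
    L=np.stack([(P[:,:2]-RK)@ex,(P[:,:2]-RK)@ey-LANE,P[:,2]],1);print(c,len(L),np.percentile(L,2,axis=0).round(3),np.percentile(L,98,axis=0).round(3))
    A.append(cv2.resize(pic[110:210,190:290] if c=="side" else pic[120:220,180:280],(400,400),interpolation=cv2.INTER_CUBIC))
cv2.imwrite("pics/b1.png",np.hstack(A))
E
python3 b1.py
```

```text
(103.5, 0.09) [-0.4 -2.6  0.3]
(104.5, 0.086) [-1.7 -1.2 -1.7]
0.083 [-1.8 -1.4 -1.4] along -2.0
0.0815 [-1.9 -1.4 -2.2] along -2.1
0.08 [-1.7 -1.  -2.1] along -1.9
0.0785 [-1.1 -1.3 -2.2] along -1.3
0.077 [-2.2 -1.2 -2.1] along -2.4
0.0755 [-1.8 -1.5 -2.1] along -2.0
0.074 [-1.3 -1.7 -2.3] along -1.6
0.0725 [-7.1 -2.9  1. ] along -7.5
31.3167 0.04200725668345887 [-0.00492593  1.05947169 -1.01691174  1.08922649  0.48970712  1.82976181
  0.8622407 ]
side 729 [-0.072 -0.029  0.088] [0.169 0.02  0.174]
top 316 [-0.065 -0.026  0.04 ] [0.028 0.028 0.183]
```

View pics/b1.png

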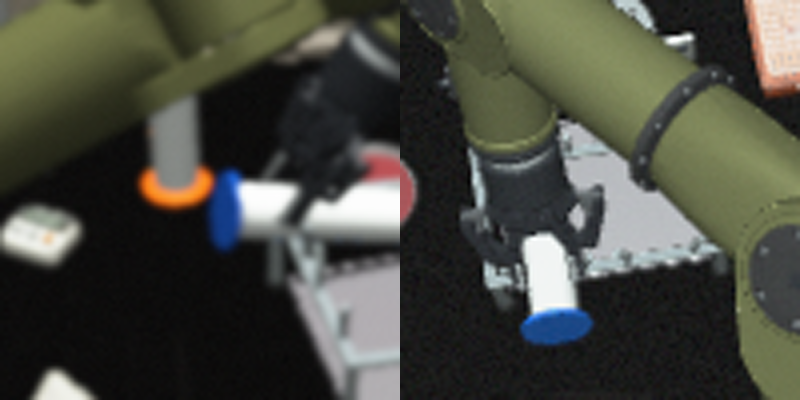

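Stop contact was felt at 73 mm on the front bar, close to the expected 75 mm. Releasing straight up and verifying.

```bash
cat > b2.py <<'E'
from p import *
env.move_gripper(.072);print(env.get_contact_force())
p=np.array(env.get_position());env.move_linear(p+[-.004,0,.04],rate=.08);env.move_linear(p+[-.03,0,.15],rate=.2);print(env.get_contact_force())
env.goto_joints([.3,.0,-1.0,2.0,.5,1.2,.3]);print(env.get_position(),env.get_time())
A=[]
for c in("side","top"):
    pic,d=env.snapshot(c);m=sil("cyl_blue",c);P=cloud(c,d,m)
    L=np.stack([(P[:,:2]-RK)@ex,(P[:,:2]-RK)@ey-LANE,P[:,2]],1)
    def f(v):
        u=np.array([np.sin(v[2]),v[3],np.cos(v[2])]);u/=np.linalg.norm(u)
        return np.linalg.norm(np.cross(L-[0,v[0],v[1]],u),axis=1)-.023
    k=L[:,0]>-.05;L0=L;L=L[k];r=least_squares(f,[0,.13,1.83,0],loss="soft_l1",f_scale=.002)
    print(c,len(L0),np.percentile(L0,[1,99],axis=0).round(3).tolist(),"y,z",r.x[:2].round(4),"tilt",np.degrees(r.x[2]).round(1),r.x[3].round(3))
    A.append(cv2.resize(pic[90:215,170:295] if c=="side" else pic[100:225,160:285],(400,400),interpolation=cv2.INTER_CUBIC))
    for n in("cyl_orange","timer","vial","petri_dish","wash_bottle","tape_roll"):
        s=env.silhouettes(n,c)[:1]
        if s: P=cloud(c,d,s[0]["pixels"]);print(n,np.median(P,0).round(3),end="; ")
cv2.imwrite("pics/b2.png",np.hstack(A))
E
python3 b2.py
```

```text
[-19.86705414  -2.77172152  10.96134261]
[-0.18543118  0.35092623 -0.08620307]
[0.38124971 0.07472787 0.33119467] 34.7333
side 831 [[-0.072, -0.032, 0.084], [0.173, 0.016, 0.175]] y,z [0.0009 0.1309] tilt 105.0 0.0
cyl_orange [0.475 0.446 0.127]; timer [0.342 0.379 0.013]; vial [0.342 0.505 0.043]; petri_dish [0.671 0.457 0.012]; wash_bottle [ 0.543 -0.278  0.079]; tape_roll [ 0.655 -0.045  0.008]; top 710 [[-0.066, -0.027, 0.001], [0.18, 0.027, 0.182]] y,z [0.0006 0.1361] tilt 105.2 -0.003
cyl_orange [0.481 0.453 0.158]; timer [0.346 0.389 0.017]; vial [0.717 0.196 0.011]; petri_dish [0.682 0.448 0.015]; wash_bottle [ 0.543 -0.25   0.09 ];
```

View pics/b2.png

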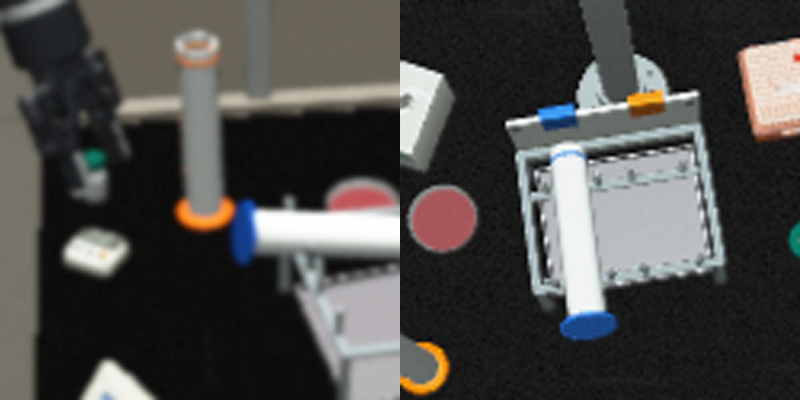

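It lies in the blue-clip lane at 105° and centred, and the orange cylinder and the other things are unmoved. To be sure the mouth is seated on the stop, I give the foot a gentle closed-finger push.

```bash
cat > b3.py <<'E'
from p import *
E2=np.array([*ex,0])
env.move_gripper(.0,30)
o=h.orient(YAW,np.radians(100)).as_rotvec()
env.reach(W(-.13,.26),o);env.move_linear(W(-.115,.158),o,rate=.15)
f0=np.array(env.get_contact_force())
for x in np.arange(-.098,-.055,.0015):
    env.move_linear(W(x,.158),o,rate=.03);f=(np.array(env.get_contact_force())-f0)@E2
    if f<-1: print(round(x,4),round(f,1))
    if f<-6: break
env.move_linear(W(-.115,.158),o,rate=.08);env.move_linear(W(-.14,.28),o,rate=.2)
env.goto_joints([.3,.0,-1.0,2.0,.5,1.2,.3]);print(env.get_time(),env.get_contact_force())
for c in("side","top"):
    pic,d=env.snapshot(c);P=cloud(c,d,sil("cyl_blue",c))
    L=np.stack([(P[:,:2]-RK)@ex,(P[:,:2]-RK)@ey-LANE,P[:,2]],1);print(c,np.percentile(L,[1,99],axis=0).round(3).tolist())
E
python3 b3.py
```

```text
-0.0695 -5.8
-0.068 -8.7
45.675 [ 0.62369695  0.14288051 -0.26265162]
side [[-0.073, -0.032, 0.083], [0.171, 0.022, 0.178]]
top [[-0.066, -0.024, 0.1], [0.181, 0.025, 0.183]]
```

```bash
python3 -c "
from rig import env
print(env.close_job())"
```

```text
the job is handed in; nothing more can be done
None
```

The job is handed in: the blue-footed cylinder lies mouth-down in the blue-clip lane against the stop bar, after leaning there on its own and a second grasp low on the tube (the first low grasp was released and redone). The orange-footed cylinder still stands, and nothing else appeared to shift in the final camera check.

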